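# Sort tagged filter cassettes into a pass rack and a tilt-out reject bin

### The arm

A 6-joint arm with a two-finger parallel gripper is mounted at the origin on the work surface. World frame = base frame: x ahead of the robot, y to its left, z up, the work surface at z = 0. Lengths are in mm, angles in rad, forces in N, time in s.
With the tool pointing down it reaches from about 350 to 875 mm from the base axis. Payload 4.2 kg.
Tool frame: the origin (TCP) lies at the very end of the fingers, on their centre line; the grasp point (between the pads) lies 19 mm behind it; z points along the fingers, y is the line along which they close (so a half turn about z gives the same grasp; the last joint's range is limited). The gripper opens to 85 mm and grips with 20 to 120 N. Pads are 22 mm wide; open, the fingers measure 114 mm over their backs; the gripper's body (76 mm by 85 mm) begins 54 mm behind the grasp point. The pads swing forward as they close: fully open they stand 13 mm farther back than shut.
Start: joints at [1.47, 0.385, 0.008, 0, -1.194, -0.259], TCP at [220.021, 584.97, 231.312] pointing down, gripper open.
Joint ranges: [-3.14, 3.14], [-1.21, 2.06], [-1.07, 1.41], [-3.16, 2.05], [-2.99, -0.16], [-3.1, 3.1]. Speed limits (rad/s): [2.79, 2.79, 3.14, 3.14, 3.14, 3.14].

### API

Orientations are given as a unit quaternion [x, y, z, w].
In Python, from bench import read_state, get_image, get_calibration, job_done gives the robot as it stands.
- The arm moves only by the shell command python3 -m creep 'ROWS'. ROWS is a JSON object of lists of equal length, an entry for each row: "translation": the shift along the world's x, y, z in cm, a list of three; "delta_rot": the turn, a rotation vector about the world's x, y, z in degrees, a list of three; "hand": the finger opening in cm, from 0 to 8.54. A call has 1 to 8 rows; each row is the pose to reach, as a shift and turn from the pose commanded when the call began; what a row does not reach only later rows make up. A row lasts 1/8 s, in which the tool goes at most 62.5 mm and 10.7 degrees, less where a joint would pass 70% of its speed; a pose out of reach is approached as far as the arm can. A call with a gripper value outside its range is refused whole. The fingers move at their own pace and stop on an object; the grip force is fixed at half the most. Time passes only in rows, so rows that repeat a pose let the fingers close. It gives the time, the measured TCP pose, the force, the opening and the grip force at its end, in the units of the state.
- read_state(): the state, without advancing time (a new reading comes with each control period).
- get_image(name): name is "side" or "top"; returns (picture, depth): 400x640x3 uint8, red, green, blue; 400x640 float32, mm along the optical axis (not along the pixel's ray), 0 where there is no reading.
- get_calibration(name): a dict with "intrinsics" (3x3 intrinsics, pixels), "xyz" and "attitude" of the camera in the world. Camera axes: x right, y down, z forward; pixel columns grow to the right and rows downward; lengths in mm; the calibration is good to about 2 mm. A picture is of the moment at which its call begins. get_calibration takes no time and is no camera call.
- job_done(): hands the job in; it is judged then, once.
The state is a dict: "clock": time; "joints": joint angles; "joint_vel": joint speeds; "joint_efforts": joint torques, N m; "position": TCP position; "ee_rot": TCP orientation; "contact_force": force on the tool from outside, world axes, zero at the start; "wrist_torque": the same for the moment, N m; "gripper_width": finger opening in mm; "grasp_force": force on a finger pad.
Only numpy, scipy, OpenCV 4.12 (cv2) and the standard library are available. Lean on these libraries where they do the work, as an engineer would, in place of code of your own. Each camera call takes 0.05 s, during which the arm holds its last target. There are 200 camera calls.

### The job

Sort the three glass filter cassettes standing in the white tray by their coloured tags: stand the two green-tagged ones upright, fully down, in the two slots of the green-marked rack, one in each, and put the red-tagged one into the white tilt-out bin with the red tab, which you push open towards the robot by its tab and push fully shut again afterwards. The filters are glass: set them down rather than dropping them, and leave everything else lying in the drawer where it is.

Things in the scene. Friction and masses are not known exactly. Their poses are not given: they have to be found in the camera images.
- green_a: filter cassette: black plastic frame 100 mm wide (own y), 16 mm thick (own x), 62 mm high, glass pane, and a green tag block 44 mm wide, 16 mm thick, 18 mm high standing centrally on top (80 mm high overall, own z up), 0.1 to 0.2 kg; pinch it by the tag across its thickness. Origin: centre of its underside. It passes.
- green_b: filter cassette: black plastic frame 100 mm wide (own y), 16 mm thick (own x), 62 mm high, glass pane, and a green tag block 44 mm wide, 16 mm thick, 18 mm high standing centrally on top (80 mm high overall, own z up), 0.1 to 0.2 kg; pinch it by the tag across its thickness. Origin: centre of its underside. It passes.
- red: filter cassette: black plastic frame 100 mm wide (own y), 16 mm thick (own x), 62 mm high, glass pane, and a red tag block 44 mm wide, 16 mm thick, 18 mm high standing centrally on top (80 mm high overall, own z up), 0.1 to 0.2 kg; pinch it by the tag across its thickness. Origin: centre of its underside. It is the reject.
- red_center (a point): middle of the red-tagged cassette, 40 mm above its underside
- tray: fixed white plastic tray, 210 mm (own x) by 124 mm (own y), base 6 mm thick, with three upright slots side by side at own x = -70, 0, +70 mm holding the three cassettes in any order; slots 24 mm wide, 112 mm long, walls 4 mm thick and 35 mm above the base. Origin: centre of its underside
- pass_rack: fixed grey rack with green slot ends, 140 mm (own x) by 124 mm (own y), base 6 mm thick, with two upright slots like the tray's: 24 mm wide (own x), 112 mm long (own y), walls 4 mm thick and 35 mm above the base. Origin: centre of its underside
- pass_rack_slot0 (a point): centre of the floor of the rack's slot nearer the robot (6 mm above the bench), axes as the rack's
- pass_rack_slot1 (a point): centre of the floor of the rack's other slot, 70 mm further along the rack's x, axes as the rack's
- bin_unit: fixed oak housing of the tilt-out bin, 174 mm wide (own y), 113 mm deep (own x from 0 to +113 mm), roof top 140 mm high, open at the front, which faces its own -x, roughly towards the robot. Origin: on the bench under the middle of the hinge line at the front
- bin_hinge (a point): middle of the bin's hinge line, at the foot of its front panel's inner face, 12 mm above the bench; the axes tilt with the bin (x into the bin, z up along the front panel). The bin: front panel 12 mm thick (x -12 to 0), 156 mm wide, 118 mm high; floor 6 mm thick; inside 75 mm deep (x 0 to 75), 134 mm wide, side and back walls 72 mm high. Closed, the housing's roof covers it
- bin_tab (a point): top middle of the bin's red tab, on its inner face. The tab is 60 mm wide, 12 mm thick (it lies on the -x side of this point), rises from the front panel's top, and stands 40 mm above the housing's roof when shut, so fingertips can push it from behind or in front
- bin (a joint): tilt of the bin in rad: 0 shut, 0.85 fully open (tilted out towards the housing's -x, mouth in front of the roof); friction keeps it about where it is left
- lens_cap: black lens cap, 72 mm across, 11 mm high, lying loose; leave alone. Origin: centre of its underside
- lens_cap_b: second black lens cap, 72 mm across, 11 mm high, lying loose; leave alone. Origin: centre of its underside
- hex_key: steel L-shaped hex key, 95 mm by 28 mm, 7 mm thick, lying loose; leave alone. Origin: under the middle of its long arm
- lens: black camera lens standing on end, 72 mm across, 85 mm high; leave alone. Origin: centre of its underside
- jar: closed jar, 60 mm across, 75 mm high; leave alone. Origin: centre of its underside
- screwdriver: screwdriver, 170 mm long, lying loose; leave alone. Origin: under its middle
There are look-alikes about, which are no part of the job. What is shaped like the red but orange or yellow is not meant.

How it is judged:
By the outcome, as a careful person would: the job done as asked, in the order asked, and still so for the second after the job is handed in, with the robot touching nothing.
It also fails if it takes over 72 s, if anything falls off the work surface, if the arm or the gripper's body presses on something with over 40 N, if the wrist force passes 120 N, or if a joint passes its speed limit or range.

## Working session

There is one attempt and no reset: what is moved stays moved. The work goes in short steps, Python scripts to look and compute and a shell command to move; the robot and the scene stay as the last step left them, time stands still between calls to the robot, and variables do not carry over. Pictures are saved under pics/ and viewed, at most 10 in all, crops included, and the job is handed in when it is done.

```bash
mkdir -p pics; ls
cat > h.py <<'E'
import numpy as np,cv2
from bench import *
from scipy.spatial.transform import Rotation as R
def cam(n):
    c=get_calibration(n);K=np.array(c["intrinsics"]);a=np.array(c["attitude"])
    Rm=R.from_quat(a).as_matrix() if a.size==4 else a
    return K,Rm,np.array(c["xyz"])
def ray(n,u,v):
    K,Rm,t=cam(n);return t,Rm@np.linalg.inv(K)@[u,v,1]
def plane(n,u,v,z):
    t,d=ray(n,u,v);return t+d*(z-t[2])/d[2]
def cloud(n,D):
    K,Rm,t=cam(n);v,u=np.mgrid[:400,:640]
    P=np.stack([(u-K[0,2])/K[0,0]*D,(v-K[1,2])/K[1,1]*D,D],-1)
    return P@Rm.T+t
def grab(n,tag):
    im,D=get_image(n);cv2.imwrite(f"pics/{tag}.png",im[:,:,::-1]);np.savez(f"{tag}.npz",im=im,D=D);return im,D
E
python3 - <<'E'
from h import *
for n in("side","top"):
    print(get_calibration(n)); grab(n,n+"0")
s=read_state();print(s["position"],s["ee_rot"],s["clock"])
a=np.load("top0.npz")
E
```

```text
pics
{'intrinsics': array([[415.03042798,   0.        , 318.90683317],
       [  0.        , 415.03042798, 204.19798702],
       [  0.        ,   0.        ,   1.        ]]), 'xyz': array([ 183.2116149 , -568.95215784,  929.7227777 ]), 'attitude': array([ 0.89570776, -0.25790667,  0.09113293, -0.35055176])}
{'intrinsics': array([[510.54820586,   0.        , 321.24535376],
       [  0.        , 510.54820586, 196.03716708],
       [  0.        ,   0.        ,   1.        ]]), 'xyz': array([ 416.96681066,   38.52823283, 1562.37257204]), 'attitude': array([-0.70625417,  0.70628421, -0.03436731,  0.03444625])}
[219.88938155 584.49879038 230.33942416] [ 9.83845423e-01 -1.79017459e-01 -1.09093376e-04  9.59636594e-04] 0.1
```

View pics/top0.png

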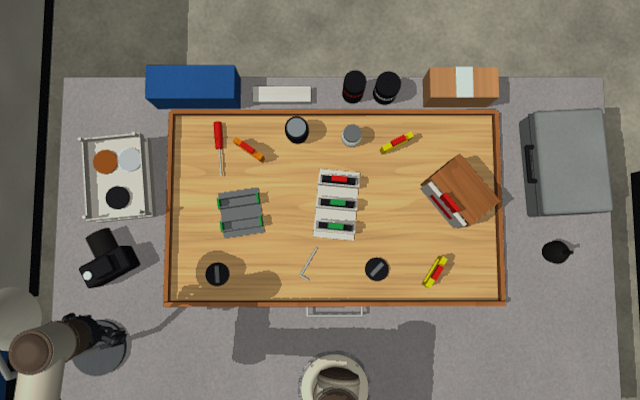

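View pics/side0.png

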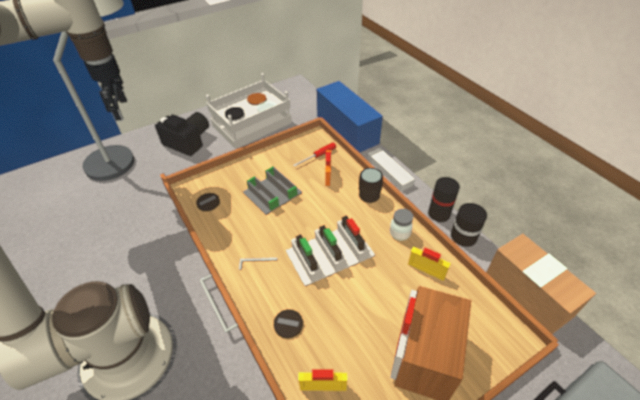

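Top view: the tray stands at (337,205), with tags red (339,179), green (337,203) and green (333,226). The rack is at (241,212) with green ends, and the bin at (460,190) with its red tab near (445,203). Red candidates:
- **Tray (339,179):** black frame with a red tag.
- **(397,142) and (435,271):** yellow frames with red tags.
- **(249,149):** orange.

Only the one in the tray fits the description. Next I'll measure and make an enlarged crop.

Run:
```python
from h import *
for n in("top","side"):
    f=np.load(n+"0.npz");im,D=f["im"],f["D"];P=cloud(n,D)
    hsv=cv2.cvtColor(im,cv2.COLOR_RGB2HSV);h,s,v=[hsv[:,:,i].astype(int) for i in range(3)]
    for nm,m in(("green",(h>45)&(h<80)&(s>110)&(v>50)),("red",((h<5)|(h>174))&(s>150)&(v>90))):
        k,l,st,c=cv2.connectedComponentsWithStats(m.astype(np.uint8))
        for i in range(1,k):
            if st[i,4]<8: continue
            q=P[(l==i)&(D>0)]
            if len(q)<3 or not(200<np.median(q[:,0])<900): continue
            r=cv2.minAreaRect(np.argwhere(l==i)[:,::-1].astype(np.float32))
            zt=np.percentile(q[:,2],90);t=q[q[:,2]>zt-6]
            print(n,nm,c[i].round(1),st[i,4],"med",np.median(q,0).round(1),"ztop",zt.round(1),"topmean",t.mean(0).round(1),"ang",round(r[2],1),np.round(r[1],1))
im=np.load("top0.npz")["im"];P=cloud("top",np.load("top0.npz")["D"])
a=cv2.resize(im[155:255,200:370],None,fx=4.5,fy=4.5,interpolation=cv2.INTER_CUBIC)
cv2.imwrite("pics/crop1.png",a[:,:,::-1])
b=cv2.resize(im[145:235,410:510],None,fx=6,fy=6,interpolation=cv2.INTER_CUBIC)
cv2.imwrite("pics/crop2.png",b[:,:,::-1])
# rack & tray footprints by height within windows
def foot(x0,x1,y0,y1,lo,hi,name):
    X=P.reshape(-1,3);m=(X[:,0]>x0)&(X[:,0]<x1)&(X[:,1]>y0)&(X[:,1]<y1)&(X[:,2]>lo)&(X[:,2]<hi)
    q=X[m];r=cv2.minAreaRect(q[:,:2].astype(np.float32));print(name,len(q),np.round(r[0],1),np.round(r[1],1),round(r[2],1),"z",np.percentile(q[:,2],[5,50,95]).round(1))
ty=lambda u,v:P[v,u].round(0)
print(ty(241,212),ty(337,190),ty(460,190),ty(445,203),ty(300,280))
c=P[212,241];foot(c[0]-100,c[0]+100,c[1]-100,c[1]+100,4,45,"rackall");foot(c[0]-100,c[0]+100,c[1]-100,c[1]+100,30,45,"racktop")
c=P[205,337];foot(c[0]-125,c[0]+125,c[1]-85,c[1]+85,30,50,"traytop");foot(c[0]-125,c[0]+125,c[1]-85,c[1]+85,70,95,"tags")
c=P[190,465];foot(c[0]-130,c[0]+130,c[1]-130,c[1]+130,130,147,"roof");foot(c[0]-130,c[0]+130,c[1]-130,c[1]+130,155,200,"tab")
```

```text
top green [257.2 197.3] 28 med [562.7 230.6  39.8] ztop 44.4 topmean [560.  230.1  42.5] ang 81.9 [10.3  2.5]
top green [218.3 202.9] 29 med [545.8 346.7  40. ] ztop 44.6 topmean [543.  347.1  42.4] ang 90.0 [10.  3.]
top green [337.3 202.2] 94 med [543.6  -8.5  85.9] ztop 90.2 topmean [542.9  -8.   87.6] ang 5.2 [16.2  5.6]
top green [260.4 220.4] 27 med [492.4 220.4  41.1] ztop 44.6 topmean [491.1 220.5  42.7] ang 81.9 [9.3 2.4]
top green [221.4 226. ] 30 med [476.4 337.1  39.3] ztop 43.0 topmean [474.3 337.   40.8] ang 90.0 [10.  3.]
top green [335.2 225.8] 93 med [474.2  -1.1  85.9] ztop 89.7 topmean [473.6  -1.3  87.3] ang 5.7 [16.2  5.7]
top red [217.8 134.5] 190 med [758.1 355.   23.4] ztop 28.7 topmean [757.9 355.5  26.5] ang 87.1 [26.3  7.3]
top red [397.9 139.9] 78 med [ 727.6 -188.    80.4] ztop 83.9 topmean [ 728.3 -188.    81.8] ang 63.4 [ 4.9 14.3]
top red [246.8 146.8] 78 med [706.1 257.5  80.2] ztop 84.4 topmean [707.3 257.9  81.7] ang 35.5 [15.   5.1]
top red [338.6 178.3] 88 med [613.8 -12.9  86.5] ztop 90.2 topmean [612.7 -13.5  87.6] ang 5.7 [15.4  5.6]
top red [4
[... 1438 characters left out ...]
ide red [408.4 315.4] 194 med [ 524.6 -325.1  180.6] ztop 182.2 topmean [ 532.  -318.9  180.9] ang 14.0 [ 6.1 36.1]
side red [322.4 373.9] 156 med [ 341.2 -298.8   80.8] ztop 82.7 topmean [ 341.3 -298.4   80.9] ang 90.0 [ 8. 18.]
[520. 284.   6.] [587. -10.   7.] [ 573. -350.  141.] [ 536. -307.  140.] [315. 103.   4.]
rackall 1973 [520.7 284.5] [196. 198.] 0.0 z [ 4.3  7.7 41.9]
racktop 313 [518.1 283.8] [103.3 124.7] 7.9 z [32.  40.2 44.2]
traytop 494 [543.8  -7.3] [124.2 172.9] 84.7 z [33.6 40.3 46.6]
tags 365 [543.6  -8.3] [ 99.3 156.9] 86.2 z [70.6 84.4 90.6]
roof 2465 [ 570.3 -359.1] [174.1 127.7] 38.9 z [133.8 139.7 144.5]
tab 143 [ 534.4 -314.4] [58.8 13.5] 40.2 z [159.7 178.1 184.7]
```

View pics/crop1.png

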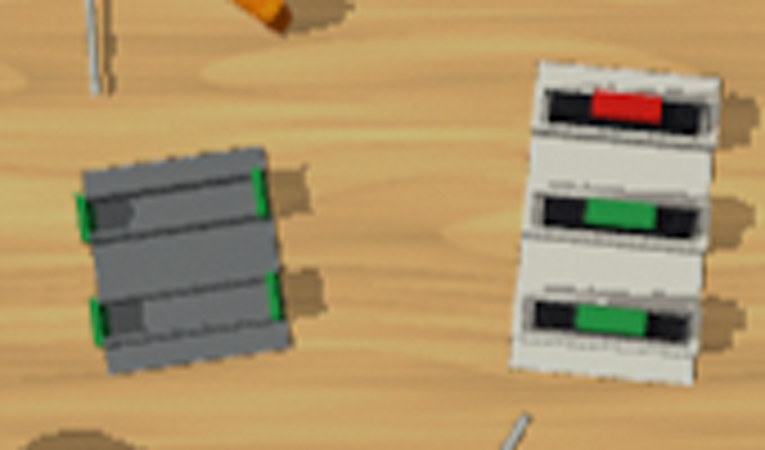

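View pics/crop2.png

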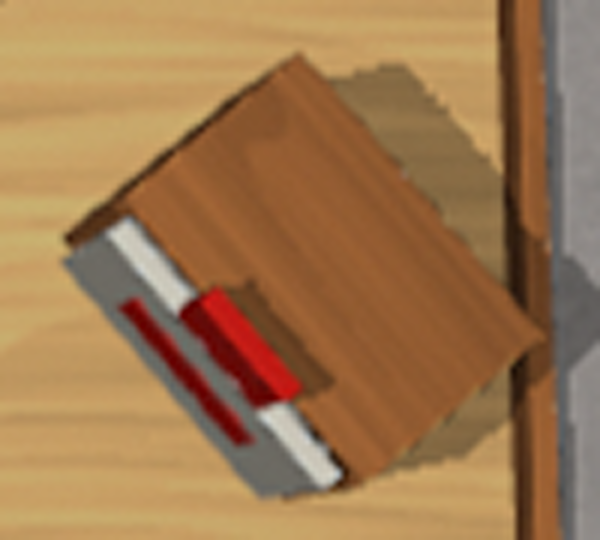

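The crops confirm it: the far tray slot (crop (627,107)) holds a black frame with a red tag, and the two nearer slots hold the green ones. The rack slots are empty. The bin is shut, with its tab at crop (240,345).

Measurements, with both views agreeing to about 3 mm:

| Item | x, y (mm) | Height (mm) | Yaw |
|---|---|---|---|
| Near green tag | 473.5, -2.5 | top 86–87 (expected 86) | tray -5° |
| Middle green tag | 542.7, -9 | top 86–87 | tray -5° |
| Red tag | 612, -14.5 | top 86–87 | tray -5° |
| Rack slot 0 | 484, 277.5 | wall top about 41 | +8° |
| Rack slot 1 | 553, 287.5 | wall top about 41 | +8° |
| Bin tab | 534, -315 | top about 181 (expected 180) | -50.5° |

The rack slots come out 69.9 mm apart, as they should. Next, over the near green.

```bash
python3 -m creep '{"translation":[[3.2,-7.3,-0.5],[6.4,-14.6,-1],[9.5,-22,-1.5],[12.7,-29.3,-2],[15.9,-36.7,-3],[19,-44,-4],[22.2,-51.3,-5],[25.3,-58.7,-6]],"delta_rot":[[0,0,-9.3],[0,0,-18.6],[0,0,-27.9],[0,0,-37.2],[0,0,-46.5],[0,0,-55.8],[0,0,-65.1],[0,0,-74.4]],"hand":[5,5,5,5,5,5,5,5]}'; python3 -c "
from h import *
s=read_state();r=R.from_quat(s['ee_rot']).as_matrix();print(s['position'],np.degrees(np.arctan2(r[1,1],r[0,1])),r[:,2],s['joints'],s['gripper_width'])"
```

```text
clock: 1.1
position: [417.8, 125.9, 188.1]
ee_rot: [-0.674, 0.739, -0.0, 0.0]
contact_force: [1.6, 1.1, 0.8]
gripper_width: 49.7
grasp_force: 0.0
[417.82261136 125.94734605 188.0966798 ] 174.71671863239706 [ 3.94189646e-04  2.81051561e-04 -9.99999883e-01] [ 6.67697017e-01  1.00894283e-01 -4.95284770e-01  2.82615360e-05
 -9.74133716e-01 -7.59923489e-01] 49.67626542197073
```

```bash
python3 -m creep '{"translation":[[2.8,-6.4,-1],[5.55,-12.8,-2],[5.55,-12.8,-3],[5.55,-12.8,-3],[5.55,-12.8,-3]],"delta_rot":[[0,0,0],[0,0,0],[0,0,0],[0,0,0],[0,0,0]],"hand":[5,5,5,5,5]}'
cat > st.py <<'E'
from h import *
s=read_state();r=R.from_quat(s['ee_rot']).as_matrix();print(s['position'].round(1) if hasattr(s['position'],'round') else s['position'],"yaw_y",np.degrees(np.arctan2(r[1,1],r[0,1])).round(1),r[:,2].round(3),np.round(s['joints'],2),s['gripper_width'],s['clock'])
E
python3 st.py
```

```text
clock: 1.72
position: [472.8, 0.7, 158.4]
ee_rot: [-0.676, 0.737, 0.0, 0.0]
contact_force: [0.5, 0.7, 0.3]
gripper_width: 50.1
grasp_force: 0.0
[472.8   0.7 158.4] yaw_y 175.1 [ 0.  0. -1.] [ 0.35  0.2  -0.46 -0.   -0.91 -0.43] 50.060777691278666 1.725
```

```bash
python3 -m creep '{"translation":[[0.05,-0.3,-3],[0.05,-0.3,-6],[0.05,-0.3,-8],[0.05,-0.3,-10],[0.05,-0.3,-10],[0.05,-0.3,-10],[0.05,-0.3,-10],[0.05,-0.3,-10]],"delta_rot":[[0,0,0],[0,0,0],[0,0,0],[0,0,0],[0,0,0],[0,0,0],[0,0,0],[0,0,0]],"hand":[5,5,5,5,5,1,1,1]}'; python3 st.py
python3 - <<'E'
from h import *
im,_=grab("side","s1");im2,_=grab("top","t1")
a=np.hstack([cv2.resize(im[150:300,220:400],None,fx=2.2,fy=2.2),cv2.resize(im2[150:300,220:400],None,fx=2.2,fy=2.2)]);cv2.imwrite("pics/c3.png",a[:,:,::-1])
E
```

```text
clock: 2.72
position: [474.3, -2.6, 59.3]
ee_rot: [-0.676, 0.737, -0.0, 0.001]
contact_force: [-1.8, 2.5, 4.6]
gripper_width: 15.1
grasp_force: 61.3
[474.3  -2.6  59.3] yaw_y 175.0 [ 0.002  0.001 -1.   ] [ 0.34  0.34 -0.58 -0.   -0.65 -0.43] 15.124479869439826 2.725
```

View pics/c3.png

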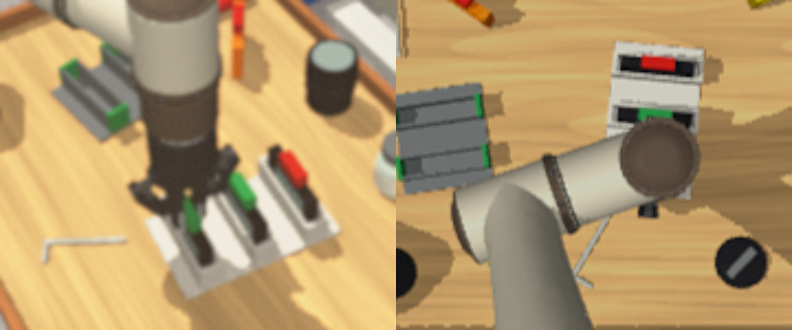

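The side view shows the fingers closed on the near green tag (crop (190,215)), at 15 mm opening and 61 N. Lifting and carrying it to slot 0.

```bash
python3 -m creep '{"translation":[[0,0,2],[0,0,5],[0,0,8],[0.2,4,9],[0.4,10,9],[0.6,16,9],[0.9,22,9],[0.97,28,9]],"delta_rot":[[0,0,0],[0,0,0],[0,0,0],[0,0,2],[0,0,5],[0,0,8],[0,0,11],[0,0,13.1]],"hand":[1,1,1,1,1,1,1,1]}' &&  python3 -m creep '{"translation":[[0,0,0],[0,0,0]],"delta_rot":[[0,0,0],[0,0,0]],"hand":[1,1]}' ; python3 st.py
```

```text
clock: 3.82
position: [482.8, 278.3, 147.9]
ee_rot: [0.755, -0.655, -0.0, 0.0]
contact_force: [0.9, 0.5, -1.6]
gripper_width: 15.0
grasp_force: 60.3
clock: 4.08
position: [482.4, 276.3, 147.4]
ee_rot: [0.755, -0.656, -0.0, 0.001]
contact_force: [0.1, -0.9, -1.9]
gripper_width: 14.6
grasp_force: 60.3
[482.4 276.3 147.4] yaw_y -171.9 [-0.002 -0.001 -1.   ] [ 0.81  0.35 -0.28 -0.   -0.95 -0.67] 14.640897193220852 4.075
```

```bash
python3 -m creep '{"translation":[[0.15,0.1,-2],[0.15,0.1,-4],[0.15,0.1,-5],[0.15,0.1,-6],[0.15,0.1,-7],[0.15,0.1,-7.7],[0.15,0.1,-8.2],[0.15,0.1,-8.2]],"delta_rot":[[0,0,0],[0,0,0],[0,0,0],[0,0,0],[0,0,0],[0,0,0],[0,0,0],[0,0,0]],"hand":[1,1,1,1,1,1,1,1]}' ; python3 st.py
```

```text
clock: 5.08
position: [484.6, 277.8, 65.9]
ee_rot: [0.755, -0.655, -0.0, 0.0]
contact_force: [0.2, -0.4, -2.4]
gripper_width: 15.0
grasp_force: 60.3
[484.6 277.8  65.9] yaw_y -171.9 [-0. -0. -1.] [ 0.81  0.45 -0.36  0.   -0.76 -0.67] 15.0140772211506 5.075
```

```bash
python3 -m creep '{"translation":[[0,0,-0.3],[0,0,-0.6],[0,0,-0.7],[0,0,-0.7],[0,0,-0.7]],"delta_rot":[[0,0,0],[0,0,0],[0,0,0],[0,0,0],[0,0,0]],"hand":[1,1,1,1,1]}' ; python3 st.py
```

```text
clock: 5.7
position: [484.7, 277.8, 59.4]
ee_rot: [0.755, -0.655, 0.0, 0.0]
contact_force: [-1.0, -0.6, 0.9]
gripper_width: 15.1
grasp_force: 60.5
[484.7 277.8  59.4] yaw_y -171.9 [-0. -0. -1.] [ 0.81  0.46 -0.37  0.   -0.74 -0.67] 15.056487037663802 5.7
```

```bash
python3 -m creep '{"translation":[[0,0,0],[0,0,0],[0,0,0],[0,0,3],[0,0,7],[1,-5,9],[2.2,-11,9],[3.4,-17,9]],"delta_rot":[[0,0,0],[0,0,0],[0,0,0],[0,0,0],[0,0,0],[0,0,-3],[0,0,-6],[0,0,-9]],"hand":[4.5,4.5,4.5,4.5,4.5,4.5,5,5]}';python3 -m creep '{"translation":[[1.2,-6,0],[2.4,-12,0],[2.4,-12,0],[2.4,-12,0]],"delta_rot":[[0,0,-2],[0,0,-4.1],[0,0,-4.1],[0,0,-4.1]],"hand":[5,5,5,5]}' ; python3 st.py;  python3 - <<'E'
from h import *
im,_=grab("side","s2")
a=cv2.resize(im[140:300,220:400],None,fx=3.5,fy=3.5);cv2.imwrite("pics/c4.png",a[:,:,::-1])
E
```

```text
clock: 6.7
position: [519.1, 106.5, 149.9]
ee_rot: [-0.701, 0.713, -0.0, 0.001]
contact_force: [1.1, 0.1, 0.5]
gripper_width: 49.9
grasp_force: 0.0
clock: 7.2
position: [542.7, -12.3, 149.2]
ee_rot: [-0.675, 0.738, 0.0, 0.0]
contact_force: [-0.6, 0.3, -0.8]
gripper_width: 50.3
grasp_force: 0.0
[542.7 -12.3 149.2] yaw_y 174.9 [-0.  0. -1.] [ 0.28  0.32 -0.31 -0.   -0.94 -0.36] 50.32296859311334 7.2
```

View pics/c4.png

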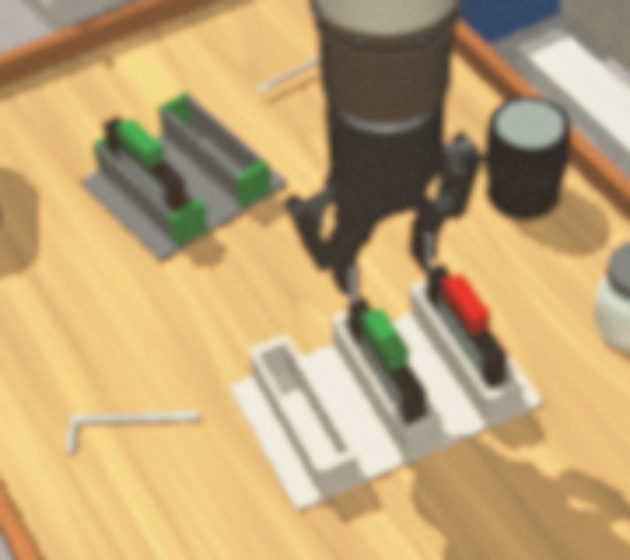

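The first cassette stands upright in slot 0 (crop (145,165)), and the gripper is over the middle green (crop (385,335)). Grasping that one.

```bash
python3 -m creep '{"translation":[[0,0.3,-3],[0,0.3,-6],[0,0.3,-8],[0,0.3,-9.1],[0,0.3,-9.1],[0,0.3,-9.1],[0,0.3,-9.1],[0,0.3,-9.1]],"delta_rot":[[0,0,0],[0,0,0],[0,0,0],[0,0,0],[0,0,0],[0,0,0],[0,0,0],[0,0,0]],"hand":[5,5,5,5,5,1,1,1]}'; python3 st.py; python3 -m creep '{"translation":[[0,0,2],[0,0,5],[0,0,8],[0.1,4,9],[0.3,10,9],[0.5,16,9],[0.8,22,9],[1.05,28,9]],"delta_rot":[[0,0,0],[0,0,0],[0,0,0],[0,0,2],[0,0,5],[0,0,8],[0,0,11],[0,0,13.1]],"hand":[1,1,1,1,1,1,1,1]}' &&  python3 -m creep '{"translation":[[0,1.7,0],[0,1.7,0],[0,1.7,0]],"delta_rot":[[0,0,0],[0,0,0],[0,0,0]],"hand":[1,1,1]}' ; python3 st.py
```

```text
clock: 8.25
position: [543.4, -8.9, 59.2]
ee_rot: [-0.676, 0.737, -0.0, 0.001]
contact_force: [-0.9, 2.0, 3.0]
gripper_width: 14.9
grasp_force: 60.5
[543.4  -8.9  59.2] yaw_y 175.0 [ 0.002  0.001 -1.   ] [ 0.28  0.44 -0.41  0.   -0.72 -0.37] 14.904919143683315 8.25
clock: 9.25
position: [552.8, 272.4, 148.0]
ee_rot: [0.756, -0.655, -0.0, 0.0]
contact_force: [0.7, -0.2, -0.7]
gripper_width: 15.2
grasp_force: 60.0
clock: 9.62
position: [552.9, 286.3, 148.0]
ee_rot: [0.755, -0.656, -0.0, 0.001]
contact_force: [0.2, -0.2, -1.2]
gripper_width: 14.5
grasp_force: 60.0
[552.9 286.3 148. ] yaw_y -172.0 [-0.001 -0.001 -1.   ] [ 0.74  0.45 -0.11 -0.   -1.01 -0.6 ] 14.531478908567522 9.625
```

```bash
python3 -m creep '{"translation":[[0.05,0.1,-2],[0.05,0.1,-4],[0.05,0.1,-5],[0.05,0.1,-6],[0.05,0.1,-7],[0.05,0.1,-7.7],[0.05,0.1,-8.2],[0.05,0.1,-8.2]],"delta_rot":[[0,0,0],[0,0,0],[0,0,0],[0,0,0],[0,0,0],[0,0,0],[0,0,0],[0,0,0]],"hand":[1,1,1,1,1,1,1,1]}' ; python3 st.py;python3 -m creep '{"translation":[[0,0,-0.3],[0,0,-0.6],[0,0,-0.7],[0,0,-0.7],[0,0,-0.7]],"delta_rot":[[0,0,0],[0,0,0],[0,0,0],[0,0,0],[0,0,0]],"hand":[1,1,1,1,1]}' ; python3 st.py
```

```text
clock: 10.62
position: [553.6, 288.8, 65.9]
ee_rot: [0.755, -0.655, -0.0, 0.0]
contact_force: [0.8, -0.4, -1.5]
gripper_width: 15.0
grasp_force: 60.0
[553.6 288.8  65.9] yaw_y -171.9 [-0. -0. -1.] [ 0.74  0.54 -0.19  0.   -0.84 -0.6 ] 15.023852856962714 10.625
clock: 11.25
position: [553.8, 288.9, 59.3]
ee_rot: [0.755, -0.655, 0.0, -0.0]
contact_force: [0.3, -0.2, -1.9]
gripper_width: 14.8
grasp_force: 59.9
[553.8 288.9  59.3] yaw_y -171.9 [ 0.  0. -1.] [ 0.74  0.55 -0.2   0.   -0.83 -0.6 ] 14.823190984955742 11.25
```

```bash
python3 -m creep '{"translation":[[0,0,-0.05],[0,0,-0.1],[0,0,-0.1]],"delta_rot":[[0,0,0],[0,0,0],[0,0,0]],"hand":[1,1,1]}'
```

```text
clock: 11.62
position: [553.9, 288.9, 59.2]
ee_rot: [0.755, -0.655, 0.0, -0.0]
contact_force: [-2.5, -1.1, 5.9]
gripper_width: 14.7
grasp_force: 61.0
```

```bash
python3 -m creep '{"translation":[[0,0,0],[0,0,0],[0,0,0],[0,0,4],[0,0,9],[0,-5,13],[0,-11,15],[0,-17,15.5]],"delta_rot":[[0,0,0],[0,0,0],[0,0,0],[0,0,0],[0,0,0],[0,0,-4],[0,0,-9],[0,0,-14]],"hand":[4.5,4.5,4.5,4.5,4.5,4.5,2,0]}';python3 -m creep '{"translation":[[0,-6,0],[0,-12,0],[0,-18,0],[0,-24,0],[0,-30,0],[0,-36,0],[0,-42,0],[0.3,-46.1,0]],"delta_rot":[[0,0,-6],[0,0,-12],[0,0,-18],[0,0,-24],[0,0,-30],[0,0,-36],[0,0,-42],[0,0,-44.6]],"hand":[0,0,0,0,0,0,0,0]}' ; python3 st.py
```

```text
clock: 12.62
position: [554.3, 117.9, 215.2]
ee_rot: [-0.669, 0.743, -0.001, 0.002]
contact_force: [0.8, 0.8, -0.9]
gripper_width: 9.4
grasp_force: 0.0
clock: 13.62
position: [556.1, -344.7, 212.8]
ee_rot: [-0.336, 0.942, 0.0, -0.0]
contact_force: [0.9, 0.2, 0.6]
gripper_width: 0.0
grasp_force: 0.0
[ 556.1 -344.7  212.8] yaw_y 129.3 [-0.  0. -1.] [-0.31  0.45  0.06  0.   -1.18 -0.58] 0.02170609030993078 13.625
```

Run:
```python
from h import *
# recheck with arm away: cassettes in rack, tray red, tab
for n in("top","side"):
    im,D=grab(n,n+"3");P=cloud(n,D)
    hsv=cv2.cvtColor(im,cv2.COLOR_RGB2HSV);h,s,v=[hsv[:,:,i].astype(int) for i in range(3)]
    for nm,m in(("green",(h>45)&(h<80)&(s>110)&(v>50)),("red",((h<5)|(h>174))&(s>150)&(v>90))):
        k,l,st,c=cv2.connectedComponentsWithStats(m.astype(np.uint8))
        for i in range(1,k):
            q=P[(l==i)&(D>0)]
            if len(q)>20 and np.median(q[:,2])>60 and 250<np.median(q[:,0])<650: print(n,nm,c[i].round(),len(q),np.median(q,0).round(1))
```

```text
top green [235. 199.] 102 [551.8 289.3  85.6]
top green [238. 223.] 102 [482.8 279.4  85.4]
top red [339. 178.] 88 [613.6 -12.9  85.6]
top red [450. 203.] 161 [ 532.8 -312.7  177.4]
top red [446. 213.] 39 [ 511.6 -324.1   79.3]
top red [437. 272.] 76 [ 342.3 -294.8   79.5]
side green [278. 169.] 81 [549.3 282.5  85.8]
side green [259. 180.] 86 [480.5 271.2  86.1]
side red [352. 226.] 97 [609.3 -18.8  86.1]
side red [408. 316.] 203 [ 524.2 -325.   180.4]
side red [322. 374.] 134 [ 340.  -299.1   80.5]
```

Both greens are seated (tag tops at 86, at the rack slots), and the red is still in the tray. Now behind the bin tab, to push it open along its arc.

```bash
python3 -m creep '{"translation":[[0,0,-2.5],[0,0,-5],[0,0,-5.3],[-0.5,0.6,-5.3],[-1,1.25,-5.3],[-1.5,1.8,-5.4],[-2.2,2.7,-5.5],[-2.9,3.5,-5.6]],"delta_rot":[[0,0,0],[0,0,0],[0,0,0],[0,0,0],[0,0,0],[0,0,0],[0,0,0],[0,0,0]],"hand":[0,0,0,0,0,0,0,0]}';python3 st.py;python3 -m creep '{"translation":[[-0.45,0.55,-0.2],[-0.9,1.1,-0.4],[-1.35,1.65,-0.65],[-1.8,2.2,-0.9],[-2.2,2.65,-1.25],[-2.6,3.15,-1.6],[-3,3.65,-1.95],[-3.4,4.15,-2.3]],"delta_rot":[[0,0,0],[0,0,0],[0,0,0],[0,0,0],[0,0,0],[0,0,0],[0,0,0],[0,0,0]],"hand":[0,0,0,0,0,0,0,0]}';python3 st.py
```

```text
clock: 14.72
position: [528.0, -306.5, 157.8]
ee_rot: [-0.338, 0.941, -0.001, 0.001]
contact_force: [1.6, -0.8, -0.1]
gripper_width: 0.1
grasp_force: 1.2
[ 528.  -306.5  157.8] yaw_y 129.5 [ 0.002 -0.    -1.   ] [-0.26  0.42 -0.13 -0.   -1.02 -0.62] 0.06673922999297688 14.725
clock: 15.72
position: [493.2, -265.4, 133.7]
ee_rot: [-0.338, 0.941, 0.0, -0.0]
contact_force: [1.2, -1.8, -0.0]
gripper_width: 0.3
grasp_force: 0.9
[ 493.2 -265.4  133.7] yaw_y 129.5 [-0.  0. -1.] [-0.2   0.37 -0.29  0.   -0.92 -0.68] 0.2941760177100697 15.725
```

```bash
python3 -m creep '{"translation":[[-0.35,0.45,-0.4],[-0.7,0.9,-0.8],[-1.05,1.3,-1.2],[-1.4,1.7,-1.6],[-1.7,2.1,-2.0],[-1.9,2.35,-2.3],[-1.9,2.35,-2.3]],"delta_rot":[[0,0,0],[0,0,0],[0,0,0],[0,0,0],[0,0,0],[0,0,0],[0,0,0]],"hand":[0,0,0,0,0,0,0]}';python3 st.py
```

```text
clock: 16.6
position: [474.0, -241.7, 110.8]
ee_rot: [-0.338, 0.941, 0.001, -0.001]
contact_force: [-0.7, -1.0, 0.0]
gripper_width: 0.2
grasp_force: 0.0
[ 474.  -241.7  110.8] yaw_y 129.5 [-0.002  0.001 -1.   ] [-0.17  0.35 -0.38 -0.   -0.84 -0.71] 0.20046973246255723 16.6
```

```bash
python3 -m creep '{"translation":[[0.2,-0.2,2],[0.2,-0.2,6],[1.5,2,9],[3.5,6.5,9],[6,11,9],[9,16,8],[12,20,6],[13.8,22.6,5]],"delta_rot":[[0,0,0],[0,0,5],[0,0,12],[0,0,20],[0,0,28],[0,0,35],[0,0,41],[0,0,45.5]],"hand":[0,0,0,2,5,5,5,5]}';python3 -m creep '{"translation":[[0,0,0],[0,0,0]],"delta_rot":[[0,0,0],[0,0,0]],"hand":[5,5]}';python3 st.py
python3 - <<'E'
from h import *
a,b=np.array([.636,-.772,0]),np.array([.772,.636,0])
O=np.array([538,-319,12])
for n in("top","side"):
    im,D=grab(n,n+"4");P=(cloud(n,D)-O)
    x=P@a;y=P@b;z=P[:,:,2]
    hsv=cv2.cvtColor(im,cv2.COLOR_RGB2HSV);h,s,v=[hsv[:,:,i].astype(int) for i in range(3)]
    m=((h<6)|(h>172))&(s>130)&(v>60)&(x<0)&(x>-170)&(abs(y)<60)&(z>60)
    q=np.c_[x[m],y[m],z[m]];print(n,len(q),np.percentile(q,[5,50,95],axis=0).round(1))
    rr=np.hypot(q[:,0],q[:,2]);t=q[rr>160];print(t.mean(0).round(1),np.arctan2(-t[:,0],t[:,2]).mean().round(3),np.percentile(rr,97))
t=np.load("top4.npz")["im"];s=np.load("side4.npz")["im"]
A=np.hstack([cv2.resize(t[150:270,390:510],(400,400)),cv2.resize(s[220:400,320:500],(400,400))]);cv2.imwrite("pics/c5.png",A[:,:,::-1])
E
```

```text
clock: 17.6
position: [612.6, -14.1, 159.5]
ee_rot: [-0.677, 0.736, 0.001, -0.001]
contact_force: [-0.4, -0.5, 0.4]
gripper_width: 50.0
grasp_force: 0.0
clock: 17.85
position: [612.1, -16.4, 161.0]
ee_rot: [-0.675, 0.738, 0.0, -0.001]
contact_force: [-0.4, 0.0, 0.1]
gripper_width: 50.2
grasp_force: 0.0
[612.1 -16.4 161. ] yaw_y 174.9 [-0.001 -0.    -1.   ] [ 0.24  0.42 -0.12 -0.   -1.03 -0.33] 50.233384421149374 17.85
top 270 [[-128.8  -24.    81.6]
 [-111.     2.    99.6]
 [ -90.8   28.3  113.3]]
[-124.9    1.8  109.6] 0.85 169.67430158270693
side 476 [[-122.7  -29.2   82.5]
 [-105.7   -3.9   98.1]
 [ -88.8   23.7  112.3]]
[-121.1   -3.1  111.4] 0.827 167.10184126783562
```

View pics/c5.png

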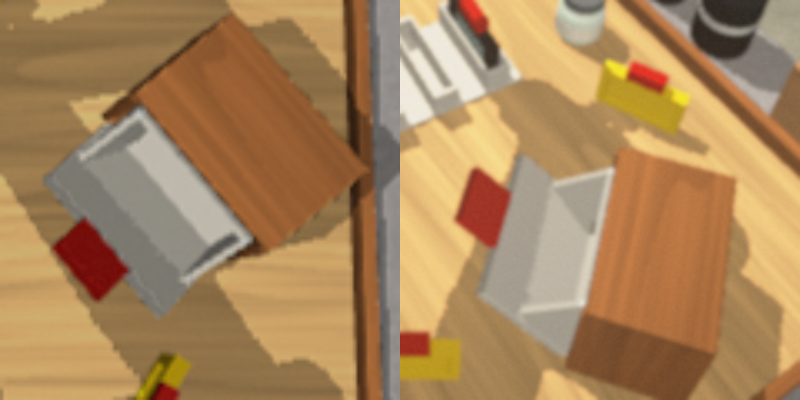

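The bin is fully open at about 0.85 rad (tab at top crop (90,258)), with a clear mouth in front of the roof. Now I'll grasp the red and measure the bin floor from the saved views.

```bash
python3 -m creep '{"translation":[[0,0.2,-3],[0,0.2,-6],[0,0.2,-9],[0,0.2,-10.2],[0,0.2,-10.2],[0,0.2,-10.2],[0,0.2,-10.2],[0,0.2,-10.2]],"delta_rot":[[0,0,0],[0,0,0],[0,0,0],[0,0,0],[0,0,0],[0,0,0],[0,0,0],[0,0,0]],"hand":[5,5,5,5,5,1,1,1]}'; python3 st.py
python3 - <<'E'
from h import *
a,b=np.array([.636,-.772,0]),np.array([.772,.636,0]);O=np.array([538,-319,12]);th=.85
for n in("top","side"):
    P=cloud(n,np.load(n+"4.npz")["D"])-O;x=P@a;y=P@b;z=P[:,:,2]
    xp=x*np.cos(th)+z*np.sin(th);zp=-x*np.sin(th)+z*np.cos(th)
    for lo,hi in((5,15),(15,25),(25,35),(35,45),(45,55),(55,65)):
        m=(xp>lo)&(xp<hi)&(abs(y)<50)&(zp>-15)&(zp<60)
        if m.sum()>5: print(n,"floor",lo,m.sum(),np.median(zp[m]).round(1))
    m=(zp>20)&(zp<100)&(abs(y)<50)&(abs(xp)<20);print(n,"panel x'",m.sum(),np.median(xp[m]).round(1))
    m=(abs(zp-72)<6)&(xp>60)&(xp<90)&(abs(y)<90);print(n,"backwall top",m.sum(),np.percentile(xp[m],[5,95]).round(1) if m.sum() else"", "y",np.percentile(y[m],[2,98]).round(1) if m.sum() else"")
r=R.from_rotvec(-np.radians(38)*b)*R.from_euler("z",-45.4,degrees=True)
print("rotvec yaw+tilt from tray pose",np.degrees(r.as_rotvec()).round(2))
print("tilt only",(-38*b).round(2))
app=np.array([0,0,-1.])*np.cos(np.radians(38))+a*np.sin(np.radians(38));print("approach",app.round(3))
for f in(0,6):
    G=O+a*(-29.5-f*.751)+np.array([0,0,73.9+f*.66]);T=G+19*app
    print(f,"TCP final",T.round(1),"pre(-120)",(T-120*app).round(1))
E
```

```text
clock: 18.95
position: [613.6, -14.1, 60.7]
ee_rot: [-0.676, 0.737, -0.001, 0.001]
contact_force: [0.5, 0.2, 3.6]
gripper_width: 15.0
grasp_force: 59.0
[613.6 -14.1  60.7] yaw_y 175.0 [ 0.003  0.    -1.   ] [ 0.24  0.53 -0.23  0.   -0.81 -0.33] 15.012586582803037 18.95
top floor 5 100 5.1
top floor 15 88 4.8
top floor 25 60 6.4
top panel x' 542 1.4
top backwall top 160 [66.1 85.5] y [-83.1  81.3]
side floor 5 54 5.8
side panel x' 1124 3.0
side backwall top 253 [65.8 85.4] y [-87.5  72.1]
rotvec yaw+tilt from tray pose [-18.2  -34.49 -43.69]
tilt only [-29.34 -24.17  -0.  ]
approach [ 0.392 -0.475 -0.788]
0 TCP final [ 526.7 -305.3   70.9] pre(-120) [ 479.7 -248.2  165.5]
6 TCP final [ 523.8 -301.8   74.9] pre(-120) [ 476.8 -244.7  169.4]
```

```bash
python3 -m creep '{"translation":[[0,0,3],[0,0,8],[0,0,13],[-2,-2.5,15.6],[-5,-6.3,16],[-8,-10,16],[-11,-14,16],[-14,-17.6,16]],"delta_rot":[[0,0,0],[0,0,0],[-1,-2,-3],[-3.6,-6.9,-8.7],[-6.5,-12.4,-15.7],[-9.5,-17.9,-22.7],[-12.4,-23.5,-29.7],[-15.3,-29,-36.7]],"hand":[1,1,1,1,1,1,1,1]}'
python3 - <<'E'
from h import *
s=read_state();q=R.from_quat(s["ee_rot"]);print(s["position"],np.round(s["joints"],2),s["grasp_force"])
a,b=np.array([.636,-.772,0]),np.array([.772,.636,0])
y=a*np.cos(.6632)+np.array([0,0,1])*np.sin(.6632);z=a*np.sin(.6632)-np.array([0,0,np.cos(.6632)])
for sg in(1,-1):
    yy=sg*y;T=np.c_[np.cross(yy,z),yy,z];T/=np.linalg.norm(T,axis=0);print(np.degrees((R.from_matrix(T)*q.inv()).as_rotvec()).round(2))
print(np.array([453,-216,217])-s["position"])
E
```

```text
clock: 19.95
position: [482.6, -184.3, 222.2]
ee_rot: [-0.402, 0.876, -0.252, 0.087]
contact_force: [1.1, -1.9, 0.9]
gripper_width: 14.9
grasp_force: 59.5
[ 482.60411662 -184.30783416  222.16510702] [ 0.05  0.01 -0.88  0.96 -0.49 -1.58] 59.480370352976024
[-64.74  72.09 140.85]
[-3.23 -7.06 -8.83]
[-29.60411662 -31.69216584  -5.16510702]
```

```bash
python3 -m creep '{"translation":[[-1.5,-1.6,-0.2],[-2.8,-3,-0.4],[-2.8,-3,-0.4],[-2.8,-3,-0.4]],"delta_rot":[[-1.6,-3.5,-4.4],[-3.2,-7.1,-8.8],[-3.2,-7.1,-8.8],[-3.2,-7.1,-8.8]],"hand":[1,1,1,1]}'
cat > b.py <<'E'
from h import *
s=read_state();q=R.from_quat(s["ee_rot"]);p=np.array(s["position"]);print(p.round(1),np.round(s["joints"],2),round(s["grasp_force"]),"F",np.round(s["contact_force"],1))
a,b=np.array([.636,-.772,0]),np.array([.772,.636,0]);O=np.array([538,-319,12])
d=q.as_matrix()[:,2];y=q.as_matrix()[:,1];print("tilt",np.degrees(np.arctan2(d@a,-d[2])).round(1),"d.b",(d@b).round(3),"y.b",(y@b).round(3))
th=.85;r=p+53.7*d-O;x,z=r@a,r[2];g=p-19*d-O
f=lambda x,z:(round(x*np.cos(th)+z*np.sin(th),1),round(-x*np.sin(th)+z*np.cos(th),1))
print("bottom x'z'",f(x,z),"grasp",f(g@a,g[2]),"y'",(r@b).round(1))
t=np.array([523.8,-301.8,75.9])-p;print("to final",t.round(1),"perp",(t-d*(t@d)).round(1),"along",(t@d).round(1),"d",d.round(3))
E
python3 b.py
```

```text
clock: 20.45
position: [456.8, -214.7, 218.8]
ee_rot: [-0.32, 0.89, -0.305, 0.11]
contact_force: [0.3, 0.5, -0.7]
gripper_width: 14.7
grasp_force: 59.5
[ 456.8 -214.7  218.8] [-0.19 -0.02 -1.03  1.52 -0.4  -2.09] 60 F [ 0.3  0.5 -0.7]
tilt 37.9 d.b 0.001 y.b -0.001
bottom x'z' (np.float64(58.1), np.float64(183.0)) grasp (np.float64(71.7), np.float64(254.4)) y' 3.7
to final [  67.   -87.1 -142.9] perp [-3.6 -1.8 -0.7] along 180.2 d [ 0.392 -0.473 -0.789]
```

```bash
python3 -m creep '{"translation":[[0.6,-1.3,-2],[1.4,-2.5,-4],[2.2,-3.7,-6],[2.8,-4.3,-7],[3.6,-4.9,-8],[3.6,-4.9,-8]],"delta_rot":[[0,0,0],[0,0,0],[0,0,0],[0,0,0],[0,0,0],[0,0,0]],"hand":[1,1,1,1,1,1]}'; python3 b.py
```

```text
clock: 21.2
position: [500.9, -255.0, 158.0]
ee_rot: [-0.319, 0.894, -0.299, 0.095]
contact_force: [0.0, 0.5, -0.7]
gripper_width: 14.7
grasp_force: 59.8
[ 500.9 -255.   158. ] [-0.46  0.17 -0.96  2.05 -0.3  -2.41] 60 F [ 0.   0.5 -0.7]
tilt 36.5 d.b -0.024 y.b -0.004
bottom x'z' (np.float64(50.1), np.float64(98.7)) grasp (np.float64(65.5), np.float64(169.8)) y' 10.8
to final [ 22.9 -46.8 -82.1] perp [-11.7  -1.1  -4.6] along 96.4 d [ 0.36  -0.474 -0.804]
```

```bash
cat > c.py <<'E'
from h import *
import sys
tau=np.radians(float(sys.argv[1]));back=float(sys.argv[2])
s=read_state();q=R.from_quat(s["ee_rot"]);p=np.array(s["position"])
a,b=np.array([.636,-.772,0]),np.array([.772,.636,0]);k=np.array([0,0,1.]);O=np.array([538,-319,12])
y=-(a*np.cos(tau)+k*np.sin(tau));z=a*np.sin(tau)-k*np.cos(tau)
T=np.c_[np.cross(y,z),y,z];T/=np.linalg.norm(T,axis=0)
n=np.array([np.cos(tau),np.sin(tau)]);u=np.array([-np.sin(tau),np.cos(tau)])
xp=22;c=np.array([.66*xp-4.5,.751*xp+4])-8*n+(53.7+back)*u
g=O+a*c[0]+k*c[1]
print("rot",np.degrees((R.from_matrix(T)*q.inv()).as_rotvec()).round(1),"shift cm",((g-p)/10).round(2),"goal",g.round(1),"approach",z.round(3))
E
for t in 24 28 32;do python3 c.py $t 70;done
```

```text
rot [10.5  6.9  0.5] shift cm [ 0.69 -2.73 -1.57] goal [ 507.7 -282.3  142.3] approach [ 0.259 -0.314 -0.914]
rot [7.4 4.4 0.5] shift cm [ 0.21 -2.15 -2.  ] goal [ 502.9 -276.4  138. ] approach [ 0.299 -0.362 -0.883]
rot [4.3 1.9 0.6] shift cm [-0.25 -1.59 -2.48] goal [ 498.4 -270.9  133.2] approach [ 0.337 -0.409 -0.848]
```

```bash
python3 -m creep '{"translation":[[0.1,-0.5,0],[0.2,-1.1,0],[0.2,-2.2,0],[0.2,-2.2,-1],[0.2,-2.2,-2],[0.2,-2.2,-2]],"delta_rot":[[2.5,1.5,0.2],[5,3,0.4],[7.4,4.4,0.5],[7.4,4.4,0.5],[7.4,4.4,0.5],[7.4,4.4,0.5]],"hand":[1,1,1,1,1,1]}'; python3 b.py; python3 c.py 28 0; python3 c.py 25 0
```

```text
clock: 21.95
position: [500.7, -277.6, 137.8]
ee_rot: [-0.327, 0.914, -0.227, 0.081]
contact_force: [-1.2, -1.2, -1.8]
gripper_width: 15.2
grasp_force: 59.7
[ 500.7 -277.6  137.8] [-0.37  0.21 -0.91  1.51 -0.23 -1.98] 60 F [-1.2 -1.2 -1.8]
tilt 27.9 d.b -0.002 y.b 0.002
bottom x'z' (np.float64(38.7), np.float64(74.6)) grasp (np.float64(64.4), np.float64(142.6)) y' -2.5
to final [ 23.1 -24.2 -61.9] perp [2.3 1.3 0.2] along 70.3 d [ 0.296 -0.363 -0.883]
rot [-0.  -0.1  0.2] shift cm [ 2.31 -2.43 -6.16] goal [ 523.8 -301.8   76.2] approach [ 0.299 -0.362 -0.883]
rot [2.3 1.8 0.2] shift cm [ 2.46 -2.61 -5.99] goal [ 525.3 -303.6   77.8] approach [ 0.269 -0.326 -0.906]
```

```bash
python3 -m creep '{"translation":[[0.6,-0.7,-1.3],[1.1,-1.2,-2.6],[1.5,-1.6,-3.5],[1.7,-1.8,-4.3],[1.7,-1.8,-4.3]],"delta_rot":[[0,0,0],[0,0,0],[0,0,0],[0,0,0],[0,0,0]],"hand":[1,1,1,1,1]}'; python3 b.py; python3 c.py 28 0; python3 c.py 25 0
```

```text
clock: 22.58
position: [519.8, -295.3, 97.3]
ee_rot: [-0.326, 0.914, -0.227, 0.08]
contact_force: [0.2, -0.2, -0.4]
gripper_width: 14.7
grasp_force: 59.7
[ 519.8 -295.3   97.3] [-0.57  0.31 -0.87  2.05 -0.17 -2.34] 60 F [ 0.2 -0.2 -0.4]
tilt 27.8 d.b -0.003 y.b 0.003
bottom x'z' (np.float64(25.3), np.float64(28.5)) grasp (np.float64(51.2), np.float64(96.5)) y' 0.8
to final [  4.   -6.5 -21.4] perp [-2.6  1.7 -1.6] along 22.4 d [ 0.294 -0.363 -0.884]
rot [-0.1 -0.2  0.2] shift cm [ 0.4  -0.65 -2.11] goal [ 523.8 -301.8   76.2] approach [ 0.299 -0.362 -0.883]
rot [2.3 1.7 0.2] shift cm [ 0.55 -0.83 -1.95] goal [ 525.3 -303.6   77.8] approach [ 0.269 -0.326 -0.906]
```

```bash
python3 -m creep '{"translation":[[0,0,0],[0.1,-0.1,-0.4],[0.2,-0.3,-0.8],[0.3,-0.5,-1.2],[0.3,-0.5,-1.2],[0.3,-0.5,-1.2]],"delta_rot":[[-0.5,2.2,-1],[-1,4.4,-2.1],[-1,4.4,-2.1],[-1,4.4,-2.1],[-1,4.4,-2.1],[-1,4.4,-2.1]],"hand":[1,1,1,1,1,1]}'; python3 b.py; python3 c.py 26 0
```

```text
clock: 23.32
position: [522.2, -300.6, 85.4]
ee_rot: [-0.319, 0.92, -0.224, 0.038]
contact_force: [-0.0, -0.4, -0.7]
gripper_width: 14.8
grasp_force: 59.8
[ 522.2 -300.6   85.4] [-0.39  0.35 -0.85  1.58 -0.28 -2.05] 60 F [-0.  -0.4 -0.7]
tilt 25.8 d.b -0.083 y.b 0.004
bottom x'z' (np.float64(18.3), np.float64(17.3)) grasp (np.float64(46.5), np.float64(84.1)) y' -4.9
to final [ 1.6 -1.2 -9.5] perp [-0.4  2.4 -1.1] along 9.3 d [ 0.212 -0.388 -0.897]
rot [ 2.5 -3.3  2.3] shift cm [ 0.26 -0.24 -0.81] goal [ 524.8 -303.    77.3] approach [ 0.279 -0.338 -0.899]
```

```bash
python3 -m creep '{"translation":[[0,0,0],[-0.1,0.1,0],[-0.1,0,-0.3],[-0.1,0,-0.5],[-0.1,0,-0.5]],"delta_rot":[[-1.5,-1.2,0],[-2.5,-2.5,0],[-2.5,-3,0.3],[-2.5,-3,0.3],[-2.5,-3,0.3]],"hand":[1,1,1,1,1]}'; python3 b.py
```

```text
clock: 23.95
position: [522.1, -299.8, 81.0]
ee_rot: [-0.317, 0.913, -0.251, 0.055]
contact_force: [0.3, -0.2, -1.4]
gripper_width: 14.9
grasp_force: 59.7
[ 522.1 -299.8   81. ] [-0.53  0.36 -0.87  2.05 -0.27 -2.39] 60 F [ 0.3 -0.2 -1.4]
tilt 29.6 d.b -0.07 y.b 0.003
bottom x'z' (np.float64(17.9), np.float64(13.7)) grasp (np.float64(41.6), np.float64(82.2)) y' -3.8
to final [ 1.7 -2.  -5.1] perp [ 0.2  0.4 -0.2] along 5.8 d [ 0.259 -0.424 -0.868]
```

```bash
python3 -m creep '{"translation":[[0.05,-0.05,-0.2],[0.1,-0.1,-0.4],[0.1,-0.15,-0.5],[0.1,-0.15,-0.5]],"delta_rot":[[0.8,0.6,0],[1,0.8,0],[1,0.8,0],[1,0.8,0]],"hand":[1,1,1,1]}'; python3 b.py
```

```text
clock: 24.45
position: [523.6, -301.0, 76.6]
ee_rot: [-0.318, 0.915, -0.241, 0.052]
contact_force: [-0.2, 3.0, 4.2]
gripper_width: 14.8
grasp_force: 60.5
[ 523.6 -301.    76.6] [-0.51  0.37 -0.87  1.99 -0.26 -2.34] 60 F [-0.2  3.   4.2]
tilt 28.4 d.b -0.068 y.b 0.004
bottom x'z' (np.float64(14.7), np.float64(9.7)) grasp (np.float64(39.9), np.float64(77.7)) y' -3.3
to final [ 0.2 -0.8 -0.7] perp [-0.1 -0.4  0.2] along 1.0 d [ 0.249 -0.409 -0.878]
```

The cassette's lower edge is on the bin floor (contact force 4 N). I'll release it narrowly and draw back along the panel, so it leans over onto it gently.

```bash
python3 -m creep '{"translation":[[0,0,0],[0,0,0],[0,0,0],[-0.2,0.25,0.3],[-0.45,0.55,0.6],[-0.7,0.85,0.95],[-0.95,1.15,1.3],[-1.2,1.45,1.65]],"delta_rot":[[0,0,0],[0,0,0],[0,0,0],[0,0,0],[0,0,0],[0,0,0],[0,0,0],[0,0,0]],"hand":[1.8,2.3,2.6,2.8,2.8,2.8,2.8,2.8]}'; python3 b.py;  python3 - <<'E'
from h import *
t,_=grab("top","top6");s,_=grab("side","side6")
A=np.hstack([cv2.resize(t[150:270,390:510],(400,400)),cv2.resize(s[220:400,320:500],(400,400))]);cv2.imwrite("pics/c6.png",A[:,:,::-1])
E
```

```text
clock: 25.45
position: [510.8, -286.8, 92.8]
ee_rot: [-0.317, 0.916, -0.241, 0.051]
contact_force: [0.0, 0.7, -0.2]
gripper_width: 27.6
grasp_force: 0.0
[ 510.8 -286.8   92.8] [-0.46  0.32 -0.9   1.85 -0.27 -2.25] 0 F [ 0.   0.7 -0.2]
tilt 28.3 d.b -0.07 y.b 0.005
bottom x'z' (np.float64(14.2), np.float64(34.8)) grasp (np.float64(39.5), np.float64(102.8)) y' -4.2
to final [ 13.  -15.  -16.9] perp [ 7.  -5.1  4.3] along 24.2 d [ 0.247 -0.409 -0.878]
```

View pics/c6.png

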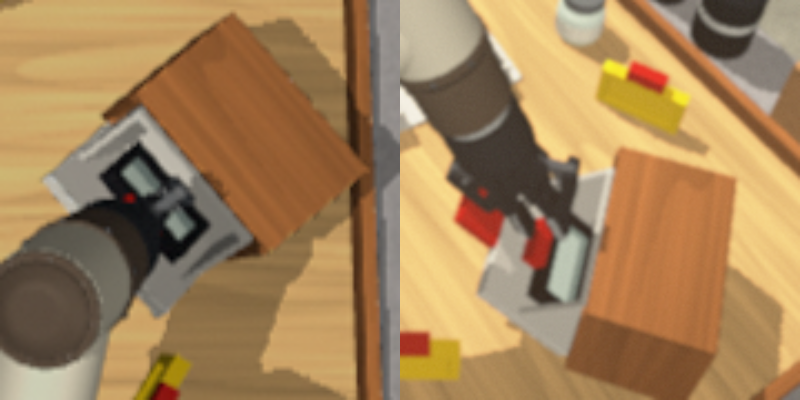

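The red cassette lies in the bin leaning on the front panel (top crop (155,200), side crop (555,255)), and the fingers are free of it. Withdrawing and setting the tool upright in front of the tab.

```bash
python3 -m creep '{"translation":[[-0.4,0.6,1.3],[-0.9,1.4,3.1],[-1.6,2.6,5.7],[-2.4,3.9,8.4],[-3.2,5.3,11.4],[-4.5,7,13],[-6,9,14],[-8,11,14]],"delta_rot":[[0,0,0],[0,0,0],[0,0,0],[0,0,0],[0,0,0],[0,0,0],[0,0,0],[0,0,0]],"hand":[2.8,2.8,2.8,2.8,2.8,2.8,2,0]}'; python3 b.py; python3 c.py 0 0
```

```text
clock: 26.55
position: [431.2, -176.2, 233.5]
ee_rot: [-0.317, 0.916, -0.241, 0.052]
contact_force: [0.8, -0.4, 0.3]
gripper_width: 3.2
grasp_force: 0.0
[ 431.2 -176.2  233.5] [ 0.18 -0.05 -0.86  0.75 -0.72 -1.65] 0 F [ 0.8 -0.4  0.3]
tilt 28.3 d.b -0.068 y.b 0.006
bottom x'z' (np.float64(30.1), np.float64(229.8)) grasp (np.float64(55.4), np.float64(297.8)) y' 4.7
to final [  92.6 -125.6 -157.6] perp [ 39.7 -38.7  29.2] along 212.7 d [ 0.249 -0.409 -0.878]
rot [24.2 15.1  1.3] shift cm [ 10.81 -14.44 -14.72] goal [ 539.3 -320.6   86.2] approach [ 0. -0. -1.]
```

```bash
python3 -m creep '{"translation":[[-0.1,-0.4,0],[-0.1,-1.2,-2],[-0.1,-1.2,-5],[-0.1,-1.2,-8],[-0.1,-1.2,-11],[-0.1,-1.2,-14.7],[-0.1,-1.2,-14.7]],"delta_rot":[[8,5,0.4],[16,10,0.9],[24.2,15.1,1.3],[24.2,15.1,1.3],[24.2,15.1,1.3],[24.2,15.1,1.3],[24.2,15.1,1.3]],"hand":[0,0,0,0,0,0,0]}'; python3 b.py
```

```text
clock: 27.42
position: [427.7, -188.8, 83.2]
ee_rot: [-0.338, 0.941, 0.001, -0.004]
contact_force: [0.7, -0.5, -0.1]
gripper_width: -0.1
grasp_force: 0.0
[ 427.7 -188.8   83.2] [-0.07  0.3  -0.56  0.   -0.72 -0.82] 0 F [ 0.7 -0.5 -0.1]
tilt -0.3 d.b -0.007 y.b -0.0
bottom x'z' (np.float64(-99.7), np.float64(140.0)) grasp (np.float64(-44.8), np.float64(187.7)) y' -2.7
to final [  96.1 -113.    -7.3] perp [  96.1 -113.    -0.8] along 6.6 d [-0.008 -0.    -1.   ]
```

```bash
python3 -m creep '{"translation":[[0.75,-0.9,0],[1.5,-1.85,0.2],[2.05,-2.45,1],[2.55,-3.1,2],[3.05,-3.7,2.8],[3.55,-4.3,3.4],[4.05,-4.95,4],[4.6,-5.55,4.5]],"delta_rot":[[0,0,0],[0,0,0],[0,0,0],[0,0,0],[0,0,0],[0,0,0],[0,0,0],[0,0,0]],"hand":[0,0,0,0,0,0,0,0]}'; python3 b.py|head -1;python3 -m creep '{"translation":[[0.5,-0.65,0.3],[1,-1.25,0.6],[1.5,-1.85,0.9],[2,-2.45,1.2],[2.5,-3.05,1.5],[3,-3.65,1.7],[3.5,-4.25,1.9],[3.95,-4.8,2]],"delta_rot":[[0,0,0],[0,0,0],[0,0,0],[0,0,0],[0,0,0],[0,0,0],[0,0,0],[0,0,0]],"hand":[0,0,0,0,0,0,0,0]}'; python3 b.py|head -1
```

```text
clock: 28.42
position: [476.1, -244.9, 131.4]
ee_rot: [-0.338, 0.941, -0.0, -0.001]
contact_force: [-2.3, 3.7, 4.2]
gripper_width: -0.1
grasp_force: 2.4
[ 476.1 -244.9  131.4] [-0.17  0.33 -0.35  0.   -0.89 -0.71] 2 F [-2.3  3.7  4.2]
clock: 29.42
position: [515.8, -293.0, 150.4]
ee_rot: [-0.338, 0.941, -0.0, -0.001]
contact_force: [-1.8, 1.6, -0.4]
gripper_width: 0.2
grasp_force: 0.7
[ 515.8 -293.   150.4] [-0.24  0.4  -0.19  0.   -0.99 -0.64] 1 F [-1.8  1.6 -0.4]
```

```bash
python3 -m creep '{"translation":[[0.2,-0.25,0],[0.4,-0.5,0],[0.55,-0.65,0],[0.65,-0.8,0],[0.65,-0.8,0]],"delta_rot":[[0,0,0],[0,0,0],[0,0,0],[0,0,0],[0,0,0]],"hand":[0,0,0,0,0]}'; python3 b.py|head -1
```

```text
clock: 30.05
position: [522.3, -300.6, 150.5]
ee_rot: [-0.338, 0.941, -0.001, -0.0]
contact_force: [0.6, 0.0, 0.5]
gripper_width: -0.3
grasp_force: 0.1
[ 522.3 -300.6  150.5] [-0.25  0.41 -0.16  0.   -0.99 -0.63] 0 F [0.6 0.  0.5]
```

```bash
python3 -m creep '{"translation":[[0.12,-0.15,0],[0.25,-0.3,0],[0.25,-0.3,0]],"delta_rot":[[0,0,0],[0,0,0],[0,0,0]],"hand":[0,0,0]}'; python3 -m creep '{"translation":[[0.12,-0.15,0],[0.12,-0.15,0]],"delta_rot":[[0,0,0],[0,0,0]],"hand":[0,0]}'
```

```text
clock: 30.42
position: [522.9, -301.5, 150.5]
ee_rot: [-0.338, 0.941, 0.002, -0.002]
contact_force: [-4.6, 8.6, 5.4]
gripper_width: 0.1
grasp_force: 4.8
clock: 30.68
position: [522.8, -301.6, 150.5]
ee_rot: [-0.338, 0.941, 0.004, -0.003]
contact_force: [-6.7, 14.0, 10.2]
gripper_width: -0.1
grasp_force: 7.7
```

It is firmly against the stop (about 17 N with no more travel). Backing off and checking.

```bash
python3 -m creep '{"translation":[[-0.6,0.8,0],[-2,2.5,0],[-4,5,1],[-7,9,5],[-10,14,8],[-12,20,9],[-13,26,9],[-14,32,9]],"delta_rot":[[0,0,0],[0,0,0],[0,0,0],[0,0,0],[0,0,0],[0,0,0],[0,0,0],[0,0,0]],"hand":[0,0,0,0,0,0,0,0]}'; python3 -m creep '{"translation":[[0,0,0],[0,0,0],[0,0,0]],"delta_rot":[[0,0,0],[0,0,0],[0,0,0]],"hand":[0,0,0]}'
python3 - <<'E'
from h import *
a,b=np.array([.636,-.772,0]),np.array([.772,.636,0]);O=np.array([538,-319,12])
for n in("top","side"):
    im,D=grab(n,n+"7");P0=cloud(n,D);P=P0-O;x=P@a;y=P@b;z=P[:,:,2]
    f=np.load(n+"0.npz");Q=cloud(n,f["D"])-O
    def tab(I,P):
        x=P@a;y=P@b;z=P[:,:,2];h=cv2.cvtColor(I,cv2.COLOR_RGB2HSV).astype(int)
        m=((h[...,0]<6)|(h[...,0]>172))&(h[...,1]>130)&(h[...,2]>60)&(abs(y)<60)&(z>120)&(abs(x)<80);return m.sum(),np.median(x[m]).round(2),np.argwhere(m).mean(0).round(2)
    print(n,"tab before",tab(f["im"],Q),"now",tab(im,P))
t=np.load("top7.npz")["im"][100:310,160:510];s=np.load("side7.npz")["im"]
cv2.imwrite("pics/c7.png",np.hstack([cv2.resize(t,(480,288)),cv2.resize(s[110:,150:],(320,288))])[:,:,::-1])
E
```

```text
clock: 31.68
position: [385.8, 14.2, 241.2]
ee_rot: [-0.338, 0.941, -0.0, 0.001]
contact_force: [2.0, 0.8, 0.3]
gripper_width: 0.3
grasp_force: 0.0
clock: 32.05
position: [386.2, 11.6, 240.3]
ee_rot: [-0.337, 0.942, -0.0, -0.001]
contact_force: [1.0, 0.1, 0.6]
gripper_width: 0.0
grasp_force: 0.0
top tab before (np.int64(183), np.float64(-8.78), array([202.71, 449.49])) now (np.int64(183), np.float64(-9.51), array([202.77, 449.58]))
side tab before (np.int64(224), np.float64(-3.72), array([315.58, 408.45])) now (np.int64(228), np.float64(-3.8), array([315.83, 408.39]))
```

View pics/c7.png

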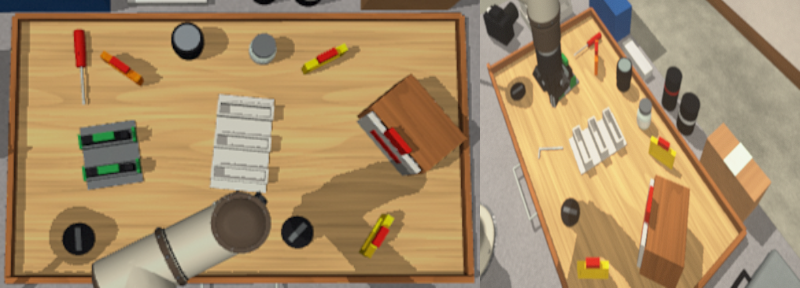

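The tab is back within 0.1–0.3 px of its first, shut position. The tray is empty, both greens stand in the rack (top crop (110,137) and (112,170)), nothing else looks moved, and the arm is clear.

```bash
python3 -c "
from bench import *
print(job_done())"
```

```text
the job is handed in; nothing more can be done
None
```

The job is handed in at about 32 s of the 72 s: both green-tagged cassettes stand fully down in the green rack, one per slot, the red-tagged one is in the bin, the bin is pushed fully shut, and nothing else looks moved.

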